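Shift the board feeder into third speed

TASK

Put the board feeder's gearbox into third speed: with the fingertips, gently push the gear lever along its slot to the cross passage, across, and fully into the outer slot end whose plate has three raised ridges, then move clear. Only push the lever, do not grip it, and leave the loose things on the gearbox and around it where they are.

Things in the scene. Friction and masses are not known exactly. Their poses are not given: they have to be found in the camera images.
- gearbox: grey cast gearbox fixed on the bench, 240 (its x) x 230 (its y) mm, deck 100 mm above the bench; motor on its -y side, rubber feed roller on its +y side, both lower than 110 mm. Origin under its centre at bench level; x axis points away from the robot, yaw within 0.3 rad. Lever and gate stand in the middle of the deck
- gate: steel gate plate 94 x 94 mm, top 106 mm above the bench; origin at its centre, axes as the gearbox. Three parallel slots along x (at y = -24, 0, +24 mm, 16 mm wide, each reaching 33 mm to +x and -x) are joined at x = 0 by one 16 mm wide cross passage along y, the only way between slots (slot_swing within about 0.03 of 0). The centre slot's ends bear no plates
- knob: black ball, 34 mm diameter, on the gear lever (12 mm round steel stem). Origin at the ball's centre, 180 mm above the bench when upright; it moves as x = 150 sin(slot_swing), y = 150 cos(slot_swing) sin(cross_swing) mm in the gearbox frame. Moves with 2 to 4 N at the ball and stays where left (no spring or detent). Home in an outer slot end it is 47 mm in x and 45 mm in y from the middle
- lever_pivot (a point): point about which the lever swings, inside the gearbox on its vertical centre line, 30 mm above the bench and 150 mm below the upright ball's centre
- slot_swing (a joint): swing of the lever along the slots, rad: 0 at the cross passage, positive towards the gearbox's +x, stops at about -0.32 and +0.32. Starts anywhere in the centre slot
- cross_swing (a joint): swing of the lever across the slots, rad: 0 in the centre slot, about +0.32 in the slot on the gearbox's +y side (left seen from the robot), -0.32 in the -y slot; about 0.03 of play within a slot
- mark_one: dark steel plate 38 x 58 mm, 3 mm thick, with one raised aluminium ridge (7 mm wide, 30 mm long, side by side, 3 mm high) fixed on the gearbox deck beside one of the four outer slot ends, 45 mm in x and 80 mm in y from the gearbox's middle; origin at its underside centre, axes parallel to the gearbox's. Which slot end it marks changes from start to start
- mark_two: dark steel plate 38 x 58 mm, 3 mm thick, with two raised aluminium ridges (7 mm wide, 30 mm long, side by side, 3 mm high) fixed on the gearbox deck beside one of the four outer slot ends, 45 mm in x and 80 mm in y from the gearbox's middle; origin at its underside centre, axes parallel to the gearbox's. Which slot end it marks changes from start to start
- mark_three: dark steel plate 38 x 58 mm, 3 mm thick, with three raised aluminium ridges (7 mm wide, 30 mm long, side by side, 3 mm high) fixed on the gearbox deck beside one of the four outer slot ends, 45 mm in x and 80 mm in y from the gearbox's middle; origin at its underside centre, axes parallel to the gearbox's. Which slot end it marks changes from start to start
- mark_four: dark steel plate 38 x 58 mm, 3 mm thick, with four raised aluminium ridges (7 mm wide, 30 mm long, side by side, 3 mm high) fixed on the gearbox deck beside one of the four outer slot ends, 45 mm in x and 80 mm in y from the gearbox's middle; origin at its underside centre, axes parallel to the gearbox's. Which slot end it marks changes from start to start
- mallet: wooden mallet lying on the bench beside the motor, on the side nearer the robot, 55 x 110 x 62 mm head, handle 200 mm; origin under the middle of its length
- tape_roll: roll of brown tape lying flat beside the feed roller on the side nearer the robot, 90 mm across, 36 mm high; origin at its underside centre
- mug: white mug, 80 mm across, 90 mm high, handle to the side, standing beyond the feed roller; origin at its underside centre
- glue_bottle: plain white glue bottle, 60 mm across, 160 mm high, behind the gearbox; origin at its underside centre
- smoothing_plane: steel hand plane with wooden handles behind the gearbox, 55 x 200 mm, about 90 mm high; origin at its underside centre
- oak_offcut: loose oak offcut 28 x 70 x 16 mm lying on the gearbox deck along its edge towards the robot; origin at its underside centre
- collar: loose steel collar, 34 mm across, 14 mm high, lying on the gearbox deck along its far edge; origin at its underside centre

How it is judged (in metres and radians):
At the end, for the whole second after the job is handed in: The lever stands in the outer slot end beside the three-ridge plate, at least 0.25 rad along the slot from the cross passage (stop at about 0.32) and at least 0.24 rad to that side, and is at rest; no loose thing has moved more than 25 mm or tipped (((x of mark_three in the frame of gearbox above 0.02 m and y of mark_three in the frame of gearbox above 0.02 m and value of joint slot_swing above 0.25 rad and value of joint cross_swing above 0.24 rad) or (x of mark_three in the frame of gearbox above 0.02 m and y of mark_three in the frame of gearbox below -0.02 m and value of joint slot_swing above 0.25 rad and value of joint cross_swing below -0.24 rad) or (x of mark_three in the frame of gearbox below -0.02 m and y of mark_three in the frame of gearbox above 0.02 m and value of joint slot_swing below -0.25 rad and value of joint cross_swing above 0.24 rad) or (x of mark_three in the frame of gearbox below -0.02 m and y of mark_three in the frame of gearbox below -0.02 m and value of joint slot_swing below -0.25 rad and value of joint cross_swing below -0.24 rad)) and velocity of joint slot_swing between -0.05 and 0.05 rad/s and velocity of joint cross_swing between -0.05 and 0.05 rad/s); the robot touches nothing.
It fails at once if the lever knob is gripped or forced: more than 35 N between fingers and knob (contact force between the fingers and knob above 35 N).
It fails at once if a loose thing is lifted, tipped over, carried or shoved more than 25 mm (distance of any of mallet, tape_roll, mug, glue_bottle, smoothing_plane, oak_offcut, collar from where it was at the start of the episode above 0.025 m or angle between any of mallet, tape_roll, mug, glue_bottle, smoothing_plane, oak_offcut, collar's own z axis and vertical above 0.4 rad).
It also fails if it takes over 56 s, if anything falls off the work surface, if the arm or the gripper's body presses on something with over 40 N, if the wrist force passes 120 N, or if a joint passes its speed limit or range.

ROBOT

A 6-joint arm with a two-finger parallel gripper is mounted at the origin on the work surface. World frame = base frame: x ahead of the robot, y to its left, z up, the work surface at z = 0. Lengths are in mm, angles in degrees, forces in N, time in s.
With the tool pointing down it reaches from about 300 to 850 mm from the base axis. Payload 4.2 kg.
Tool frame: the origin (TCP) lies on the centre line of the jaws, within the pads' length; the fingertips stand 11 mm ahead of it and the grasp point (between the pads) lies 8 mm behind it; z points along the fingers, y is the direction in which the jaws open and shut (so a half turn about z gives the same grasp; the last joint's range is limited). The gripper opens to 91 mm and grips with 3 to 60 N. Pads are 32 mm wide; open, the fingers measure 118 mm over their backs; the gripper's body (76 mm by 178 mm) begins 60 mm behind the grasp point.
Start: joints at [65.489, 18.312, 89.639, -0, 72.044, -1.146], TCP at [228.043, 527.862, 224.976] pointing down, gripper open.
Joint ranges: [-177.97, 177.97], [-48.28, 115.42], [12.27, 149.76], [-77.06, 257.06], [2.81, 150.46], [-146.56, 146.56]. Speed limits (degrees/s): [147.25, 147.25, 180, 180, 180, 180].

INTERFACE

Orientations are given as [roll, pitch, yaw] about the fixed x, y, z axes, in that order (R = Rz(yaw) Ry(pitch) Rx(roll)).
In Python, from workcell import env, grab_frame gives the robot as it stands. The module is installed in compiled form; this text tells all that it offers.
- The arm moves only by the tool arm_command, never from a script. Its argument "series" is one flat list of numbers, 6 for each row, row after row: the shift along the world's x, y, z each as a share of 400 mm, from -1 to 1, then the turn, a rotation vector about the world's x, y, z each as a share of 45 degrees, from -1 to 1. A call has 1 to 20 rows; each row shifts and turns the commanded pose from where the row before left it; what a row does not reach is not made up. A row lasts 1/12 s, in which the tool goes at most 41.7 mm and 7.16 degrees, less where a joint would pass 70% of its speed; a pose out of reach is approached as far as the arm can. A call with a number of a shift or a turn outside -1 to 1 is refused whole. A call with a gripper value outside its range is refused whole. "hand" is the opening, from 0 (shut) to 1 (fully open), set as the call begins (left out, the last holds). The fingers move at their own pace and stop on an object; "newtons" is the grip in N (left out, the last holds). Time passes only in rows, so rows that do not move let the fingers close. It gives the time, the measured TCP pose, the force and the opening at its end, in the units of the state.
- env.state(): the state, without advancing time (a new reading comes with each control period).
- grab_frame(name): name is "scene" or "top"; returns a dict with "frame" (420x560x3 uint8, red, green, blue), "intrinsics" (3x3 intrinsics, pixels), "k1" (the pictures are not rectified: a ray, as slopes to the right and down, at radius r is drawn at 1 + k1 r^2 times it, then the intrinsics apply), "R" (3x3) and "t" (3): a world point X has camera coordinates R X + t. Camera axes: x right, y down, z forward; pixel columns grow to the right and rows downward; lengths in mm; the calibration is good to about 2 mm. A picture is of the moment at which its call begins. There is no depth.
- env.job_done(): hands the job in, once; it reports no verdict.
The state is a dict: "time_s": time; "qpos": joint angles; "qvel": joint speeds; "effort": joint torques, N m; "ee_pos": TCP position; "ee_rot": TCP orientation; "force": force on the tool from outside, world axes, zero at the start; "torque": the same for the moment, N m; "gripper_width": finger opening in mm.
Only numpy, scipy, OpenCV 4.12 (cv2) and the standard library are available. Lean on these libraries where they do the work, as an engineer would, in place of code of your own. Each camera call takes 0.05 s, during which the arm holds its last target.

## Working session

There is one attempt and no reset: what is moved stays moved. The work goes in short steps, Python scripts to look and compute and a tool call to move; the robot and the scene stay as the last step left them, time stands still between calls to the robot, and variables do not carry over. Pictures are saved under pics/ and viewed, and the job is handed in when it is done.

Besides the shell and the picture viewer there is one more tool, called after "Call:" in YAML: its name, and indented under it one key for each argument. arm_command: Moves the arm, as the interface text tells. Shift numbers are shares of 400 mm and turn numbers shares of 45 degrees, none past 1 either way. Its arguments: {"type":"object","properties":{"series":{"type":"array"},"hand":{"type":"number"},"newtons":{"type":"number"}},"required":["series"]}

```bash
mkdir -p pics; cat > h.py <<'E'
import numpy as np, cv2
from workcell import env, grab_frame
def snap(n,f):
    g=grab_frame(n); np.savez(f'pics/{f}.npz',**g); cv2.imwrite(f'pics/{f}.png',cv2.cvtColor(g['frame'],cv2.COLOR_RGB2BGR)); return g
def load(f): return dict(np.load(f'pics/{f}.npz'))
def ray(g,u,v):
    K=np.array(g['intrinsics']);k1=float(g['k1'])
    d=np.array([(u-K[0,2])/K[0,0],(v-K[1,2])/K[1,1]]);s=d.copy()
    for _ in range(30): s=d/(1+k1*(s@s))
    R=np.array(g['R']);t=np.array(g['t']).ravel()
    w=R.T@np.array([s[0],s[1],1]); return -R.T@t,w/np.linalg.norm(w)
def onz(g,u,v,z):
    o,w=ray(g,u,v); return o+w*(z-o[2])/w[2]
def tri(r1,r2):
    (a,u),(b,v)=r1,r2
    M=np.stack([u,-v],1); s=np.linalg.lstsq(M,b-a,rcond=None)[0]
    p,q=a+u*s[0],b+v*s[1]; return (p+q)/2,np.linalg.norm(p-q)
def proj(g,X):
    c=np.array(g['R'])@np.array(X)+np.array(g['t']).ravel(); s=c[:2]/c[2]; s=s*(1+float(g['k1'])*(s@s)); K=np.array(g['intrinsics'])
    return K[0,0]*s[0]+K[0,2],K[1,1]*s[1]+K[1,2]
E
python3 -c "
from h import *
for n in('scene','top'):
    g=snap(n,n+'0');print(n,g['intrinsics'],g['k1'],ray(g,280,210))
print(env.state())"
```

```text
scene [[409.3912853    0.         276.46657608]
 [  0.         409.3912853  209.18052775]
 [  0.           0.           1.        ]] 0.0011764747869685089 (array([ 928.33289057, -475.6586678 ,  837.91650849]), array([-0.36885331,  0.49499068, -0.78672197]))
top [[534.27607685   0.         281.5976955 ]
 [  0.         534.27607685 210.33447894]
 [  0.           0.           1.        ]] 0.028959230501037624 (array([ 482.88716358,    9.99065499, 1440.12645233]), array([ 0.05656331, -0.01579218, -0.99827411]))
{'time_s': 0.1, 'qpos': array([ 6.54893291e+01,  1.83472637e+01,  8.96981932e+01, -1.65168319e-03,
        7.20443414e+01, -1.14711850e+00]), 'qvel': array([ 6.67514350e-03, -9.47119326e-02, -2.85485898e-01,  2.10935188e-04,
       -4.36597535e-02, -4.91563608e-02]), 'effort': array([ 8.10093043e-04, -4.13333881e+01, -2.32510024e+01,  7.26575009e-02,
        4.22031269e-02, -8.43550492e-05]), 'ee_pos': array([227.8653447 , 527.456742  , 224.21979162]), 'ee_rot': array([-1.79910188e+02, -2.27607819e-04,  1.56636958e+02]), 'force': array([-0.45107559, -0.36176783, -0.40460108]), 'torque': array([ 0.00177382, -0.00783589,  0.02250618]), 'gripper_width': 91.31716294664227}
```

View pics/scene0.png

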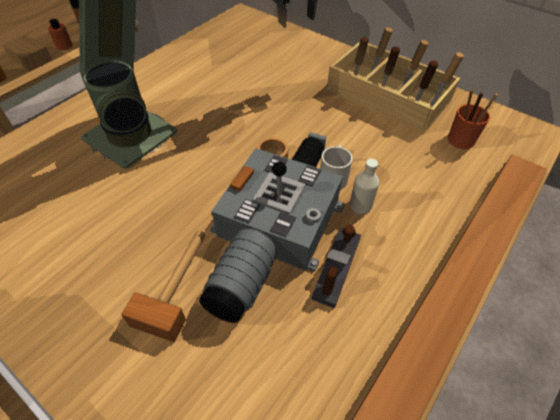

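View pics/top0.png

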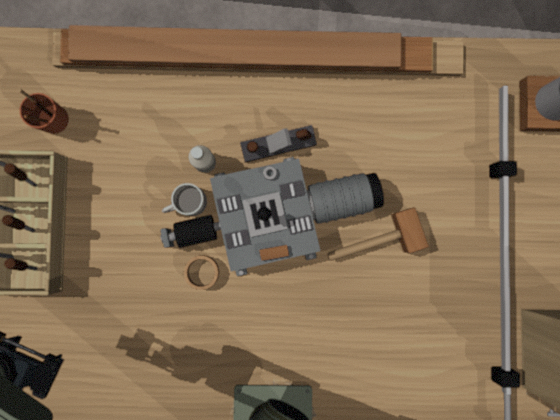

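```bash
python3 -c "
from h import *
g=load('top0')['frame'];cv2.imwrite('pics/tc.png',cv2.cvtColor(cv2.resize(g[130:290,180:400],None,fx=3.5,fy=3.5,interpolation=cv2.INTER_CUBIC),cv2.COLOR_RGB2BGR))
g=load('scene0')['frame'];cv2.imwrite('pics/sc.png',cv2.cvtColor(cv2.resize(g[110:310,150:410],None,fx=3,fy=3,interpolation=cv2.INTER_CUBIC),cv2.COLOR_RGB2BGR))
"
```

```text
(no output)
```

View pics/tc.png

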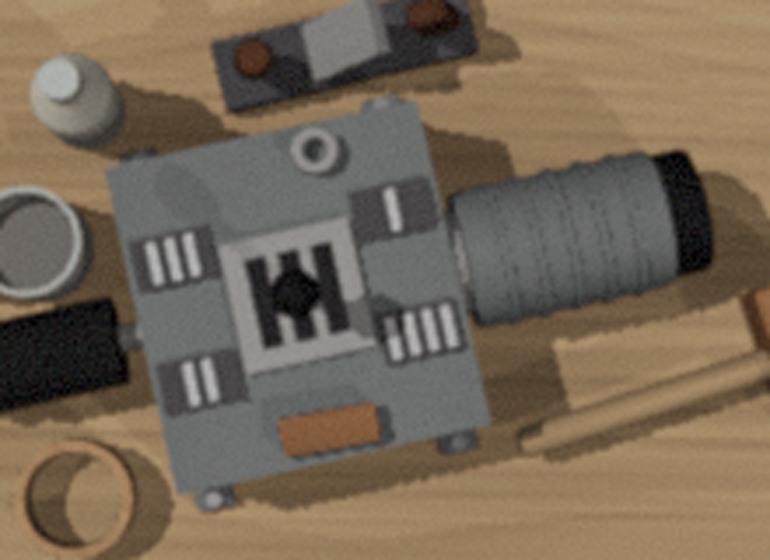

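View pics/sc.png

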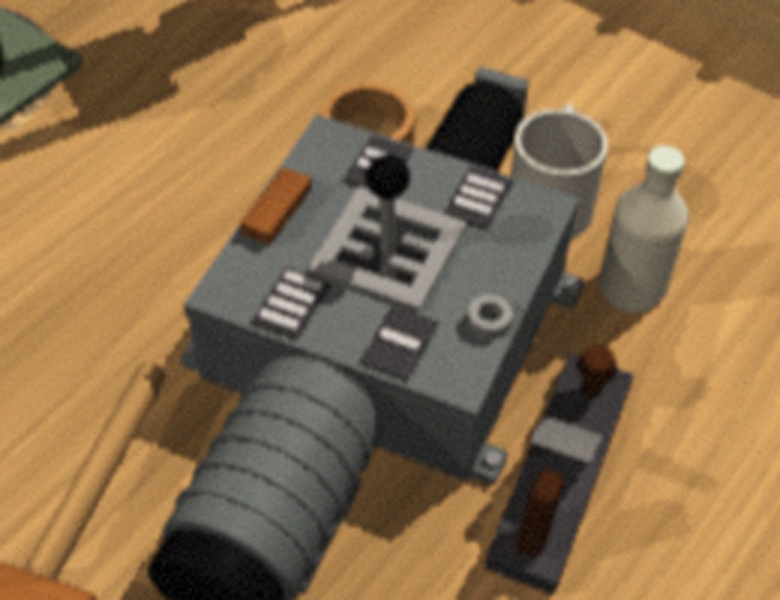

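The top view (3.5x crop) shows the three-ridge plate at crop (172,258), top px about (229,204). That is far (+x) and left (+y). One ridge is far right, four near right and two near left. The knob is at crop (295,292), near the middle of the gate. The scene view agrees: three ridges beside the mug, ball at about (279,169). Next I measure.

```bash
cat > m.py <<'E'
from h import *
import sys
def blob(g,mask,roi):
    m=np.zeros(mask.shape,np.uint8);x0,y0,x1,y1=roi;m[y0:y1,x0:x1]=mask[y0:y1,x0:x1]
    c=max(cv2.findContours(m,cv2.RETR_EXTERNAL,cv2.CHAIN_APPROX_NONE)[0],key=cv2.contourArea);return c
T=load('top0');S=load('scene0')
f=T['frame'].astype(int);hsv=cv2.cvtColor(T['frame'],cv2.COLOR_RGB2HSV)
# gate: bright grey
for th in(110,120,130):
  m=((f.min(2)>th)&(hsv[...,1]<50)).astype(np.uint8)*255
  c=blob(T,m,(235,185,295,242));h=cv2.convexHull(c);r=cv2.minAreaRect(h);b=cv2.boxPoints(r)
  P=np.array([onz(T,u,v,106) for u,v in b]);print('gate',th,r,P[:,:2].mean(0).round(1),np.linalg.norm(np.diff(P,axis=0),axis=1).round(1),[np.degrees(np.arctan2(*(P[i+1]-P[i])[1::-1])).round(1) for i in range(3)])
# ridges
m=((f.min(2)>150)).astype(np.uint8)*255
n,l,st,ce=cv2.connectedComponentsWithStats(m[180:255,205:325])
for i in range(1,n):
    if 8<st[i,4]<120: print('ridge',st[i],onz(T,ce[i][0]+205,ce[i][1]+180,106)[:2].round(1))
# knob in scene
g=cv2.cvtColor(S['frame'],cv2.COLOR_RGB2GRAY);
for th in(25,35):
  c=blob(S,((g<th)*255).astype(np.uint8),(262,155,295,178));k=cv2.minEnclosingCircle(c);print('scene knob',th,k,cv2.boundingRect(c))
g=cv2.cvtColor(T['frame'],cv2.COLOR_RGB2GRAY)
print(g[198:230,248:282])
E
python3 -c "exec(open('m.py').read())"
```

```text
gate 110 ((264.15521240234375, 213.81407165527344), (38.704681396484375, 38.279823303222656), 77.73522186279297) [548.4  28.3] [95.8 96.9 95.4] [np.float64(-76.8), np.float64(-166.9), np.float64(103.1)]
gate 120 ((264.1414794921875, 213.92239379882812), (37.67558670043945, 37.631263732910156), 77.19573211669922) [548.2  28.3] [94.1 94.4 93.8] [np.float64(-76.2), np.float64(-166.4), np.float64(103.6)]
gate 130 ((264.2190856933594, 214.0638427734375), (36.92207717895508, 37.01072311401367), 77.19573211669922) [547.8  28.1] [92.6 92.5 92.3] [np.float64(-76.2), np.float64(-166.4), np.float64(103.6)]
ridge [85  4  4 12 25] [610.6 -39.9]
ridge [28 17  4 12 26] [575.6 103.2]
ridge [22 18  5 12 27] [572.3 116.3]
ridge [17 20  4 11 25] [569.4 129.7]
ridge [96 39  4 11 24] [524.3 -67.9]
ridge [101  38   4  11  24] [528.1 -80.7]
ridge [91 40  4 11 25] [521.  -54.9]
ridge [86 47  4  5 12] [511.4 -43. ]
ridge [33 53  4 11 25] [486.8  88.8]
ridge [28 54  4 12 26] [483.6 101.7]
scene knob 25 ((278.5, 168.5), 6.670932292938232) (272, 162, 14, 14)
scene knob 35 ((278.8333435058594, 168.8333282470703), 7.168694496154785) (272, 162, 14, 15)
[[113 116 122 ... 144 116  79]
 [128 129 137 ... 145 126  90]
 [137 135 134 ... 145 140  99]
 ...
 [123 145 148 ... 143 146 146]
 [120 145 146 ... 146 145 147]
 [109 141 145 ... 140 138 136]]
```

```bash
python3 -c "
from h import *
T=load('top0');S=load('scene0');G=np.array([548.2,28.3]);y=np.radians(13.5);ex=np.array([np.cos(y),np.sin(y)]);ey=np.array([-ex[1],ex[0]])
p,e=tri(ray(S,278.7,168.7),ray(T,264.3,213.4));d=p[:2]-G;print(p,e,d@ex,d@ey)
for s in np.arange(-.35,.36,.05):
  X=[*(G+ex*150*np.sin(s)),30+150*np.cos(s)];print(round(s,2),np.round(proj(S,X),1),np.round(proj(T,X),1))
for n,q in dict(oak=(274,253)).items(): print(n,onz(T,*q,116))
print(onz(T,270,173,114))
cv2.imwrite('pics/k.png',cv2.cvtColor(np.vstack([cv2.resize(T['frame'][190:240,240:290],None,fx=8,fy=8,interpolation=0)]),cv2.COLOR_RGB2BGR))
"
```

```text
[546.3905386   27.61116138 180.78476148] 1.9421471902424268 -1.9202720186611852 -0.247395577611883
-0.35 [258.3 165.1] [268.5 233.7]
-0.3 [261.1 165.3] [267.9 230.7]
-0.25 [264.  165.6] [267.2 227.7]
-0.2 [266.9 166.1] [266.5 224.7]
-0.15 [269.9 166.7] [265.8 221.6]
-0.1 [273.  167.4] [265.2 218.5]
-0.05 [276.  168.2] [264.5 215.4]
-0.0 [279.1 169.2] [263.8 212.3]
0.05 [282.2 170.2] [263.1 209.2]
0.1 [285.3 171.4] [262.4 206.2]
0.15 [288.4 172.8] [261.7 203.1]
0.2 [291.4 174.2] [261.  200.1]
0.25 [294.5 175.7] [260.4 197.2]
0.3 [297.4 177.3] [259.7 194.3]
0.35 [300.4 179.1] [259.1 191.5]
oak [451.29640008   2.33886664 116.        ]
[650.08688919  15.28614057 114.        ]
```

View pics/k.png

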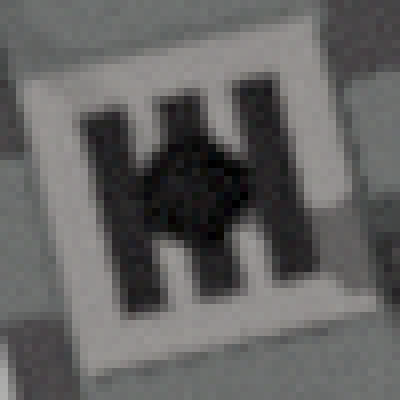

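Call:
arm_command:
  series: [0.046,-0.076,0.05,0,0,-0.0656,0.046,-0.076,0.05,0,0,-0.0656,0.046,-0.076,0.05,0,0,-0.0656,0.046,-0.076,0,0,0,-0.0656,0.046,-0.076,0,0,0,-0.0656,0.046,-0.076,0,0,0,-0.0656,0.046,-0.076,0,0,0,-0.0656,0.046,-0.076,0,0,0,-0.0656,0.046,-0.076,0,0,0,-0.0656,0.046,-0.076,0,0,0,-0.0656,0.046,-0.076,0,0,0,-0.0656,0.046,-0.076,0,0,0,-0.0656,0.046,-0.076,0,0,0,-0.0656,0.046,-0.076,0,0,0,-0.0656,0.046,-0.076,0,0,0,-0.0656,0.046,-0.076,0,0,0,-0.0656,0.046,-0.076,0,0,0,-0.0656,0.046,-0.076,0,0,0,-0.0656,0,0,0,0,0,0,0,0,0,0,0,0]
  hand: 0
  newtons: 10

```text
time_s: 1.77
ee_pos: [559.5, -20.7, 283.9]
ee_rot: [-179.9, -0.0, 103.3]
force: [-0.3, 0.6, -0.5]
gripper_width: 0.4
```

Call:
arm_command:
  series: [-0.004,0,-0.05,0,0,0,0,0,-0.05,0,0,0,0,0,-0.05,0,0,0,0,0,-0.05,0,0,0,0,0,-0.05,0,0,0,0,0,-0.04,0,0,0,0,0,0,0,0,0,0,0,0,0,0,0]

```text
time_s: 2.43
ee_pos: [556.7, -18.3, 168.6]
ee_rot: [-179.9, -0.0, 103.6]
force: [-0.4, 0.4, -0.4]
gripper_width: 0.3
```

```bash
python3 -c "
from h import *
snap('scene','s1');g=snap('top','t1')
s=env.state();print(s['ee_pos'],s['force'])
a=load('s1')['frame'][120:270,200:350];b=g['frame'][150:260,200:350]
cv2.imwrite('pics/v1.png',cv2.cvtColor(np.hstack([cv2.resize(a,(400,400)),cv2.resize(b,(400,293)) if 0 else cv2.resize(g['frame'][150:300,200:350],(400,400))]),cv2.COLOR_RGB2BGR))"
```

```text
[558.15609013 -18.73966404 170.26454907] [-0.73561507  0.52835228  0.88913682]
```

View pics/v1.png

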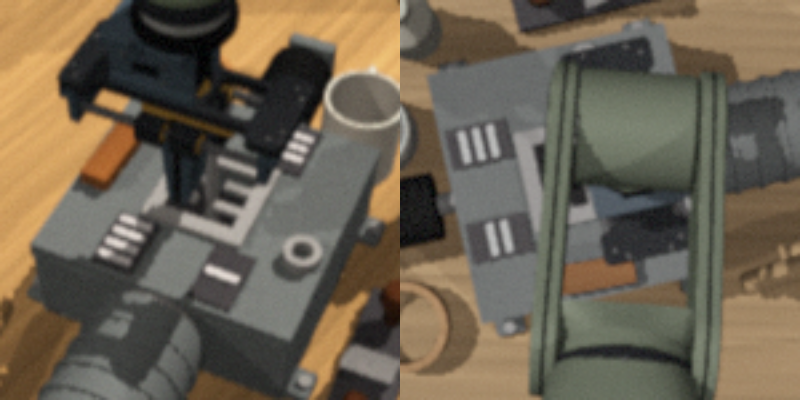

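```bash
python3 -c "
from h import *
a=load('s1')['frame'][105:225,210:360]
cv2.imwrite('pics/v2.png',cv2.cvtColor(cv2.resize(a,(750,600),interpolation=2),cv2.COLOR_RGB2BGR))"
```

```text
(no output)
```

View pics/v2.png

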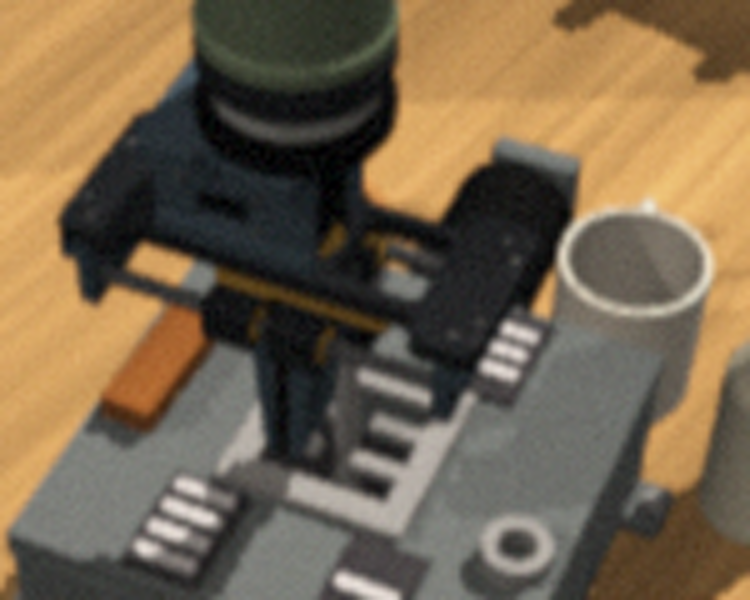

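Fingers are on the -y side of the knob, about 15 mm short of contact and clear of everything. I now push along the gearbox +y.

Call:
arm_command:
  series: [-0.00175,0.0073,0,0,0,0,-0.00175,0.0073,0,0,0,0,-0.00175,0.0073,0,0,0,0,-0.00175,0.0073,0,0,0,0,-0.00175,0.0073,0,0,0,0,-0.00175,0.0073,0,0,0,0,-0.00175,0.0073,0,0,0,0,-0.00175,0.0073,0,0,0,0]

```text
time_s: 3.2
ee_pos: [552.3, 3.9, 169.3]
ee_rot: [180.0, 0.0, 103.5]
force: [0.1, -2.3, 2.0]
gripper_width: 0.3
```

Call:
arm_command:
  series: [-0.00175,0.0073,0,0,0,0,-0.00175,0.0073,0,0,0,0,-0.00175,0.0073,0,0,0,0,-0.00175,0.0073,0,0,0,0]

```text
time_s: 3.53
ee_pos: [549.2, 16.0, 169.0]
ee_rot: [180.0, 0.0, 103.5]
force: [-0.1, -1.5, 0.3]
gripper_width: 0.3
```

```bash
python3 -c "
from h import *
g=snap('scene','s2')
s=env.state();print(s['ee_pos'],s['force'])
cv2.imwrite('pics/v3.png',cv2.cvtColor(cv2.resize(g['frame'][105:225,210:360],(750,600),interpolation=2),cv2.COLOR_RGB2BGR))"
```

```text
[549.01753088  16.46306302 168.94173199] [0.9405313  0.34122252 1.6810915 ]
```

View pics/v3.png

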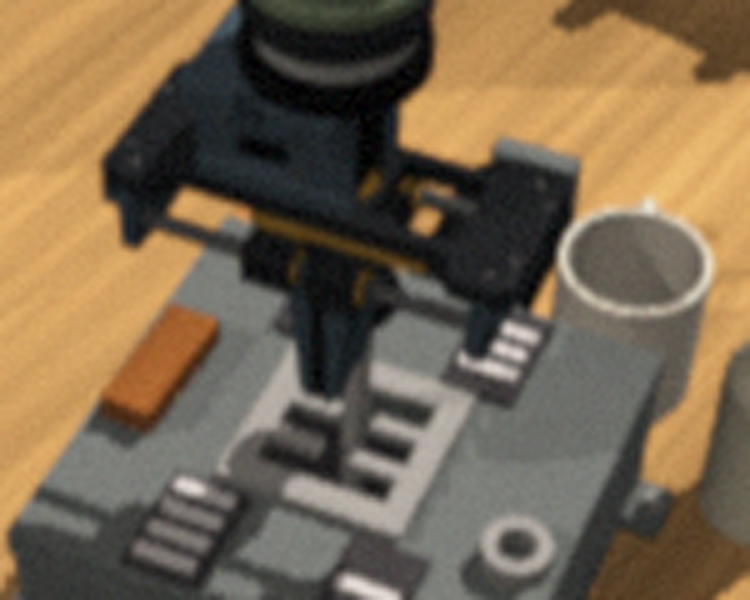

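Call:
arm_command:
  series: [-0.00175,0.0073,0,0,0,0,-0.00175,0.0073,0,0,0,0,-0.00175,0.0073,0,0,0,0,-0.00175,0.0073,0,0,0,0,-0.00175,0.0073,0,0,0,0,-0.00175,0.0073,0,0,0,0,-0.00175,0.0073,0,0,0,0]

```text
time_s: 4.17
ee_pos: [544.0, 36.4, 168.7]
ee_rot: [-180.0, -0.0, 103.5]
force: [0.5, -2.4, -1.9]
gripper_width: 0.4
```

Call:
arm_command:
  series: [-0.0009,0.0036,0,0,0,0,-0.0009,0.0036,0,0,0,0,0,0,0,0,0,0]

```text
time_s: 4.42
ee_pos: [543.4, 39.3, 168.9]
ee_rot: [-180.0, -0.0, 103.5]
force: [0.1, -1.2, -1.1]
gripper_width: 0.6
```

Call:
arm_command:
  series: [-0.0009,0.0036,0,0,0,0,0,0,0,0,0,0]

```text
time_s: 4.58
ee_pos: [543.2, 40.5, 168.9]
ee_rot: [-180.0, -0.0, 103.5]
force: [0.5, -1.3, -2.3]
gripper_width: 0.8
```

```bash
python3 -c "
from h import *
g=snap('scene','s3')
s=env.state();print(s['ee_pos'],s['force'])
cv2.imwrite('pics/v4.png',cv2.cvtColor(cv2.resize(g['frame'][105:225,210:360],(750,600),interpolation=2),cv2.COLOR_RGB2BGR))"
```

```text
[543.19126827  40.5616902  168.98993581] [ 0.06503472 -2.02241401 -1.47664533]
```

View pics/v4.png

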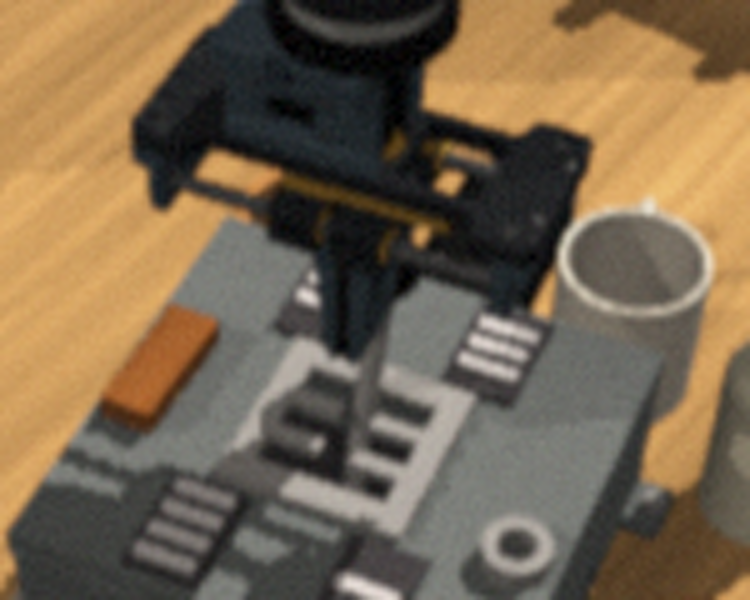

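Call:
arm_command:
  series: [0.007,-0.029,0,0,0,0,0,0,0,0,0,0,-0.0365,-0.0088,0,0,0,0,-0.0365,-0.0088,0,0,0,0,-0.0365,-0.0088,0,0,0,0,0,0,0,0,0,0,-0.00875,0.0365,0,0,0,0,-0.00875,0.0365,0,0,0,0,-0.00875,0.0365,0,0,0,0,0,0,0,0,0,0,0,0,0,0,0,0]

```text
time_s: 5.55
ee_pos: [492.6, 62.5, 169.2]
ee_rot: [179.9, 0.0, 103.6]
force: [-0.4, 0.6, -0.3]
gripper_width: 0.8
```

```bash
python3 -c "
from h import *
g=snap('scene','s4')
s=env.state();print(s['ee_pos'],s['force'])
G=np.array([548.2,28.3]);y=np.radians(13.5);ex=np.array([np.cos(y),np.sin(y)]);ey=np.array([-ex[1],ex[0]])
d=s['ee_pos'][:2]-G;print('tool gb',d@ex,d@ey)
for a in (-.03,0,.03):
  for c in (.25,.28,.31,.34):
    X=[*(G+ex*150*np.sin(a)+ey*150*np.cos(a)*np.sin(c)),30+150*np.cos(a)*np.cos(c)];print(a,c,np.round(proj(g,X),1))
cv2.imwrite('pics/v5.png',cv2.cvtColor(cv2.resize(g['frame'][105:225,210:360],(750,600),interpolation=2),cv2.COLOR_RGB2BGR))"
```

```text
[492.56280849  62.06452575 169.15569432] [-1.61057769 -0.36123821 -0.99566121]
tool gb -46.21775947692864 45.819853630170705
-0.03 0.25 [283.9 159.3]
-0.03 0.28 [284.7 158.4]
-0.03 0.31 [285.4 157.6]
-0.03 0.34 [286.1 156.9]
0 0.25 [285.7 159.8]
0 0.28 [286.5 159. ]
0 0.31 [287.2 158.2]
0 0.34 [287.9 157.4]
0.03 0.25 [287.5 160.4]
0.03 0.28 [288.3 159.6]
0.03 0.31 [289.  158.8]
0.03 0.34 [289.7 158. ]
```

View pics/v5.png

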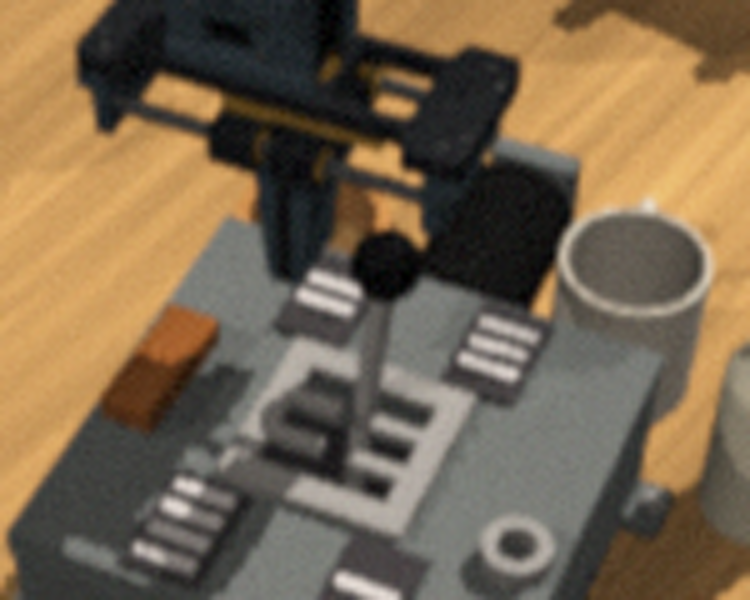

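The ball is at px (287.2,158.0), which fits slot_swing 0, cross_swing 0.31. It is in line with the +y slot, so I push along +x.

Call:
arm_command:
  series: [0.0097,0.0023,-0.012,0,0,0,0.0097,0.0023,0,0,0,0,0.0097,0.0023,0,0,0,0,0.0073,0.00175,0,0,0,0,0.0073,0.00175,0,0,0,0,0.0073,0.00175,0,0,0,0,0.0073,0.00175,0,0,0,0]

```text
time_s: 6.18
ee_pos: [514.9, 67.6, 164.3]
ee_rot: [-179.9, -0.0, 103.5]
force: [-1.7, 0.3, 1.6]
gripper_width: 0.1
```

Call:
arm_command:
  series: [0.0073,0.00175,0,0,0,0,0.0073,0.00175,0,0,0,0,0.0073,0.00175,0,0,0,0]

```text
time_s: 6.43
ee_pos: [524.0, 69.9, 164.3]
ee_rot: [-180.0, -0.0, 103.5]
force: [-2.7, -0.6, 1.9]
gripper_width: 0.1
```

Call:
arm_command:
  series: [0.0073,0.00175,0,0,0,0,0.0073,0.00175,0,0,0,0,0.0073,0.00175,0,0,0,0,0.0073,0.00175,0,0,0,0,0.0073,0.00175,0,0,0,0]

```text
time_s: 6.85
ee_pos: [538.5, 73.3, 163.9]
ee_rot: [-180.0, 0.0, 103.5]
force: [-2.2, -0.2, -0.5]
gripper_width: 0.8
```

Call:
arm_command:
  series: [0.0073,0.00175,0,0,0,0,0.0073,0.00175,0,0,0,0,0.005,0.0012,0,0,0,0,0,0,0,0,0,0]

```text
time_s: 7.18
ee_pos: [546.6, 75.1, 163.8]
ee_rot: [-180.0, 0.0, 103.5]
force: [-1.3, -1.1, -1.2]
gripper_width: 0.5
```

```bash
cat > c.py <<'E'
from h import *
import sys
n=sys.argv[1];g=snap('scene',n)
s=env.state();print(s['ee_pos'],s['force'])
G=np.array([548.2,28.3]);y=np.radians(13.5);ex=np.array([np.cos(y),np.sin(y)]);ey=np.array([-ex[1],ex[0]])
d=s['ee_pos'][:2]-G;print('tool gb',d@ex,d@ey)
for a in (.22,.25,.28,.31,.34):
  for c in (.28,.32):
    X=[*(G+ex*150*np.sin(a)+ey*150*np.cos(a)*np.sin(c)),30+150*np.cos(a)*np.cos(c)];print(a,c,np.round(proj(g,X),1))
f=g['frame'].max(2);x0,y0=288,145
m=((f[y0:195,x0:325]<32)*255).astype(np.uint8)
for c in cv2.findContours(m,cv2.RETR_EXTERNAL,cv2.CHAIN_APPROX_NONE)[0]:
    if cv2.contourArea(c)>60:(u,v),r=cv2.minEnclosingCircle(c);print('blob',u+x0,v+y0,r)
cv2.imwrite(f'pics/{n}c.png',cv2.cvtColor(cv2.resize(g['frame'][105:225,210:360],(750,600),interpolation=2),cv2.COLOR_RGB2BGR))
E
python3 c.py s5
```

```text
[546.42842245  75.11909165 163.91492362] [-0.57168834 -0.93010753 -1.41541582]
tool gb 9.207071163937563 45.93904298725477
0.22 0.28 [299.5 164.6]
0.22 0.32 [300.4 163.5]
0.25 0.28 [301.2 165.6]
0.25 0.32 [302.1 164.5]
0.28 0.28 [302.9 166.6]
0.28 0.32 [303.8 165.5]
0.31 0.28 [304.6 167.7]
0.31 0.32 [305.4 166.6]
0.34 0.28 [306.2 168.8]
0.34 0.32 [307.1 167.7]
blob 313.0 147.5 11.280613899230957
blob 300.8999996185303 156.5 17.28188133239746
```

View pics/s5c.png

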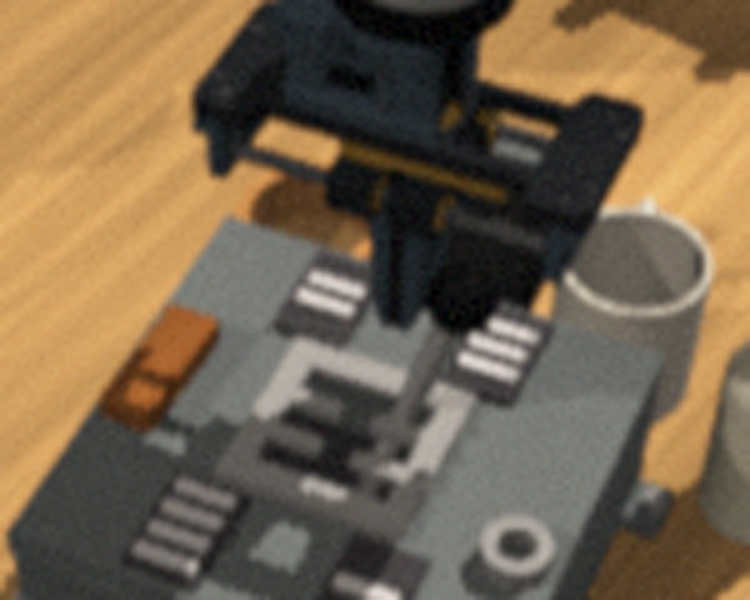

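Call:
arm_command:
  series: [0.0049,0.0012,0,0,0,0,0.0049,0.0012,0,0,0,0,0,0,0,0,0,0]

```text
time_s: 7.48
ee_pos: [550.5, 76.1, 164.1]
ee_rot: [180.0, 0.0, 103.5]
force: [-1.3, -0.7, -1.3]
gripper_width: 0.6
```

Call:
arm_command:
  series: [0.0036,0.0009,0,0,0,0,0,0,0,0,0,0]

```text
time_s: 7.65
ee_pos: [551.8, 76.5, 164.2]
ee_rot: [180.0, 0.0, 103.5]
force: [-2.5, -0.9, -1.2]
gripper_width: 0.4
```

Call:
arm_command:
  series: [0.0024,0.0006,0,0,0,0,0,0,0,0,0,0]

```text
time_s: 7.82
ee_pos: [552.7, 76.7, 164.2]
ee_rot: [180.0, 0.0, 103.5]
force: [-2.3, -1.3, -1.5]
gripper_width: 0.4
```

Call:
arm_command:
  series: [0.0024,0.0006,0,0,0,0,0,0,0,0,0,0]

```text
time_s: 7.98
ee_pos: [553.7, 77.0, 164.2]
ee_rot: [180.0, 0.0, 103.5]
force: [-1.2, -1.0, -1.6]
gripper_width: 0.6
```

Call:
arm_command:
  series: [-0.05,-0.012,0,0,0,0,-0.05,-0.012,0,0,0,0,-0.05,-0.012,0,0,0,0,0,0,0,0,0,0,0,0,0,0,0,0]

```text
time_s: 8.4
ee_pos: [494.4, 62.7, 165.1]
ee_rot: [179.8, 0.0, 103.5]
force: [0.1, 0.3, 0.5]
gripper_width: 0.5
```

```bash
python3 c.py s6
```

```text
[495.19248721  62.86969287 165.09702729] [-0.3860862   1.51345818  0.53543272]
tool gb -43.47277645896962 45.98888761021013
0.22 0.28 [299.5 164.6]
0.22 0.32 [300.4 163.5]
0.25 0.28 [301.2 165.6]
0.25 0.32 [302.1 164.5]
0.28 0.28 [302.9 166.6]
0.28 0.32 [303.8 165.5]
0.31 0.28 [304.6 167.7]
0.31 0.32 [305.4 166.6]
0.34 0.28 [306.2 168.8]
0.34 0.32 [307.1 167.7]
blob 310.28771018981934 156.77932929992676 17.33085060119629
```

View pics/s6c.png

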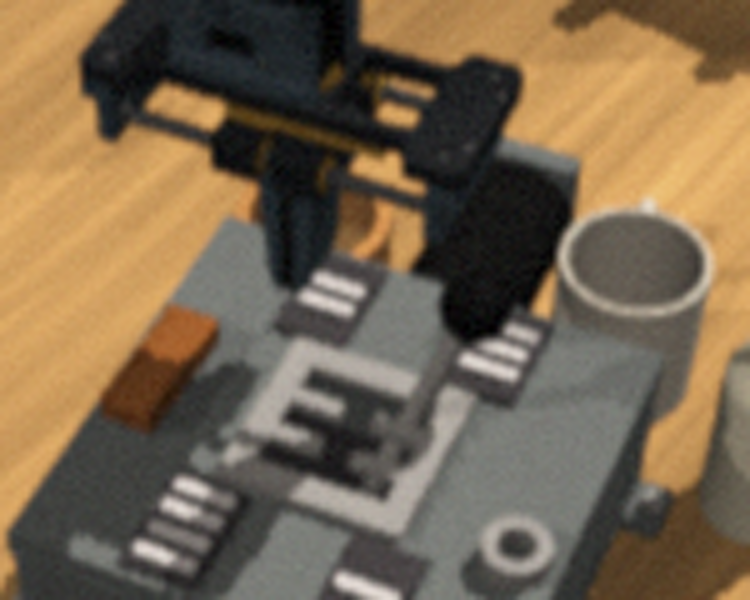

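The ball is at crop (476,306), px about (305.3,166.3). That fits slot_swing 0.31, cross_swing 0.32. I raise the tool and back away so the top camera can see.

Call:
arm_command:
  series: [-0.05,0,0.05,0,0,0,-0.03,0,0.08,0,0,0,0,0,0.08,0,0,0,0,0.08,0.05,0,0,0,0,0.09,0,0,0,0,0,0.09,0,0,0,0,0,0.09,0,0,0,0,0,0.09,0,0,0,0,0,0.09,0,0,0,0,0,0.09,0,0,0,0,0,0.09,0,0,0,0,0,0,0,0,0,0,0,0,0,0,0,0,0,0,0,0,0,0]

```text
time_s: 9.62
ee_pos: [462.2, 346.9, 268.0]
ee_rot: [180.0, 0.0, 103.5]
force: [-0.0, 0.9, 0.2]
gripper_width: 0.5
```

```bash
python3 -c "
from h import *
g=snap('top','t9');T=load('top0')
G=np.array([548.2,28.3]);y=np.radians(13.5);ex=np.array([np.cos(y),np.sin(y)]);ey=np.array([-ex[1],ex[0]])
f=g['frame'].max(2)
m=np.zeros_like(f);m[185:215,235:262]=(f[185:215,235:262]<28)*255
for c in cv2.findContours(m,cv2.RETR_EXTERNAL,cv2.CHAIN_APPROX_NONE)[0]:
  if cv2.contourArea(c)>15: print(cv2.contourArea(c),cv2.minEnclosingCircle(c))
for a in (.22,.25,.28,.31,.34):
    c=.31;X=[*(G+ex*150*np.sin(a)+ey*150*np.cos(a)*np.sin(c)),30+150*np.cos(a)*np.cos(c)];print(a,c,np.round(proj(g,X),1))
print(env.state()['qvel'],env.state()['force'])
cv2.imwrite('pics/v9.png',cv2.cvtColor(np.hstack([cv2.resize(x['frame'][120:300,150:330],(400,400),interpolation=2) for x in (T,g)]),cv2.COLOR_RGB2BGR))"; python3 c.py s9|head -2
```

```text
76.5 ((242.03932189941406, 199.3539276123047), 6.156574249267578)
0.22 0.31 [242.5 203.3]
0.25 0.31 [242.3 201.5]
0.28 0.31 [242.  199.7]
0.31 0.31 [241.8 197.9]
0.34 0.31 [241.7 196.2]
[-0.91155954 -0.76542785  0.67658721  0.12887364  0.11594227  0.03577246] [ 0.40490721 -0.62984365  0.30649941]
[462.08374881 345.84959313 268.31277584] [-0.00811279 -0.80421062 -0.34010048]
tool gb -9.606372000543656 328.87911219033555
```

View pics/v9.png

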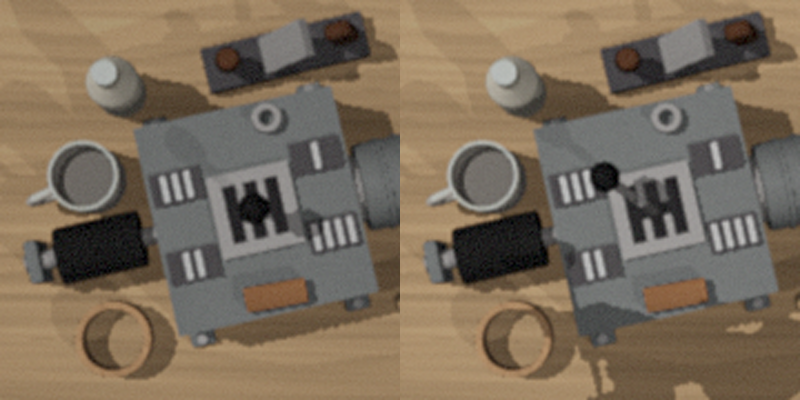

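View pics/s9.png

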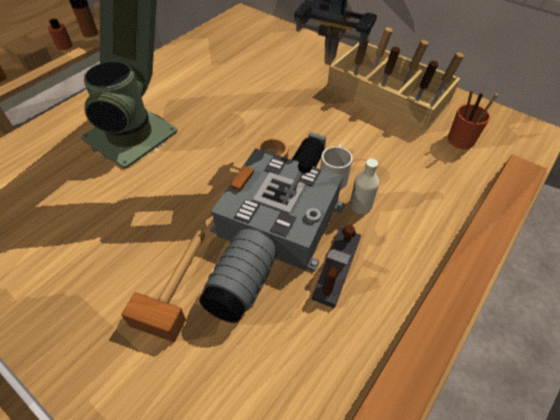

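```bash
python3 -c "
from h import *
T=load('t9');S=load('s9');G=np.array([548.2,28.3]);y=np.radians(13.5);ex=np.array([np.cos(y),np.sin(y)]);ey=np.array([-ex[1],ex[0]])
for v in(198.5,199.3):
  p,e=tri(ray(S,305.3,166.3),ray(T,242,v));d=p[:2]-G;x,yy=d@ex,d@ey;print(p,e,x,yy,np.arctan2(x,np.hypot(yy,p[2]-30)),np.arctan2(yy,p[2]-30))
cv2.imwrite('pics/z.png',cv2.cvtColor(np.hstack([cv2.resize(T['frame'][180:220,225:265],(400,400),interpolation=0),cv2.resize(S['frame'][145:185,285:325],(400,400),interpolation=0)]),cv2.COLOR_RGB2BGR))"
```

```text
[581.71032784  81.37238131 167.29021761] 1.5404997747135643 44.97393617979708 43.783156512777246 0.30251728156902863 0.3087134385650977
[580.50385127  81.87287687 166.06051697] 3.0762411960866825 43.91763302398033 44.55146970417219 0.2976417982071747 0.3164359758315425
```

View pics/z.png

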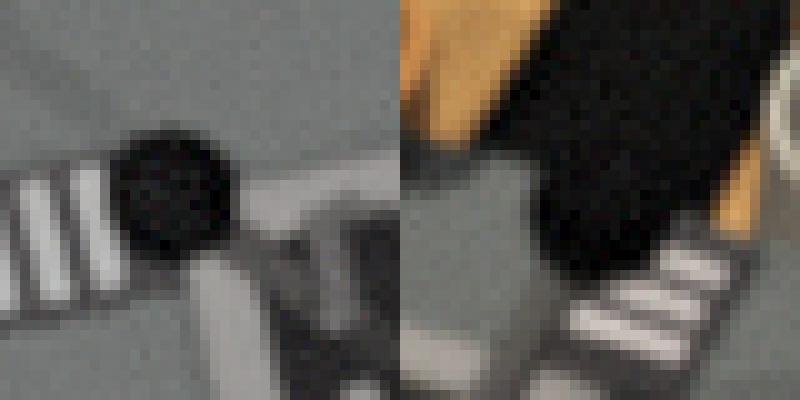

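```bash
python3 -c "
from h import *
print(env.job_done(), env.state()['time_s'])"
```

```text
the job is handed in; nothing more can be done
the job is handed in; nothing more can be done
```

The lever is in third speed by my measurements, and the job is handed in at about 10 s of the 56 s allowed; it gave no verdict.

**What I did:** The three-ridge plate is at the slot end on the far left (+x, +y). The lever started almost at the cross passage. With shut fingertips I pushed the knob across to the +y slot, then along +x into the slot end. The readings I took during the pushes stayed at about 3.5 N or less. I then backed off, lifted clear and moved the arm well away.

**Last checks:**
- **Lever position:** two-view triangulation gives slot_swing about 0.30 and cross_swing about 0.31. Both are above the 0.25 and 0.24 needed.
- **Disagreement:** for slot_swing, the last finger contact suggested 0.32, the scene view 0.31 and the top view alone about 0.285. The two camera rays missed each other by 1.5 to 3 mm, roughly what the 2 mm calibration allows.
- **End stop:** I did not feel the lever reach the hard stop, because no rise in force was seen.
- **Loose things:** by eye, comparing before and after pictures, none of them moved.

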